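# Latch the two-part mould shut

## Task

Close the two-part iron mould with the draw latch on its top: hook the latch's loop over the keeper so that its cross bar sits behind the keeper's nose, then swing the lever back and press it down over centre until it lies home on its rubber rest and the two halves are drawn shut. Work gently: do not force the loop down on the keeper, do not crush the lever on its rest, and leave the other things on the bench alone.

Things in the scene. Friction and masses are not known exactly. Their poses are not given: they have to be found in the camera images.
- mould: dark iron two-part mould fixed on a 130x234x12 plate; origin under the seam's middle, bench height. y runs along the latch from lever end to keeper end, x along all hinge pins and the loop's bar, z up. Half at -y fixed (lever), half at +y slides. Shoulders 45 high; a middle rib (x within 11) 70 high carries the latch: fingers beside the latch have room down to the shoulders
- gap (a joint): opening of the seam between the halves, m (0 shut, at most 0.010); the sliding half, 0.8 kg, stays where it is left (about 8 N friction) and carries the keeper with it
- keeper: steel hook 22 wide in x on the sliding half, axes as the mould's. Origin: centre of the loop's 6 mm bar when hooked and drawn up, 78 above the bench. The bar bears on a post to its -y side (face y=-3). The post's nose overhangs the bar: tip y=+1, top z=+10, underside z=+5. Slot floor z=-3. Behind the slot stands a fence, y=+8 to +14, top z=+4
- slot_mouth (a point): mouth of the keeper's slot, midway between nose tip and fence (keeper y=+4.5, z=+10). The bar goes down only if its centre is within about 0.5 mm (by easing, 1.5 mm) of this point in y, then slides 4 to 5 mm to -y under the nose. Bar centre, in the keeper's frame: resting on the nose z=+13, on the fence z=+7, down in the slot z=0
- lever (a joint): lever angle, rad: 0 home, lying to -y on its rest; grows as it lifts up and over to +y, at most 2.3. Stays where left (0.03 N m friction). With the loop hooked dead centre is at about 0.24; below it the loop's pull holds it shut. Hinge along the mould's x at y=-10, z=94. Steel channel 24 wide, 10 thick, reaching 60 from the hinge, then an upturned lip to 70
- lever_grip (a point): point in the lever's middle plane 50 mm from its hinge, good to pinch across its 24 mm width or to press on; at home 94 mm above the bench with the lever's top 5 mm higher
- loop (a joint): angle of the loop on the lever, rad; limp, falls by its weight. The loop's pitch above level, from its hinge pin towards +y, is loop minus lever. With the bar over the keeper's slot the lever stands at about 1.2 to 2.0 rad
- loop_hinge (a point): centre of the loop's hinge pin, on the lever 20 mm from the lever's hinge. Loop: two side rods, x=-17 and +17, and a 6 mm cross bar at the far end with brass end knobs, 12 diameter, 44 over their outer faces: pinch those along x, the bar can turn between the fingers. Pin to bar centre is 75 to 85 mm: a screw adjuster left anywhere, not reported. Pulling the loop turns the lever too
- stretch (a joint): how far the loop's springs (12 N to begin, then 1.5 N/mm) are stretched, m: 0 slack; 0.001 to 0.012 when latched
- lever_rest: black rubber stud, 14 diameter, 19 high, on the fixed half's rib, 45 mm from the lever's hinge; origin at its foot, 70 mm above the bench; the lever's underside meets it at lever angle 0; it gives 1 mm per 10 N
- carbon_block: bystander: six-sided black graphite block, 61 x 69 x 50 mm, origin under its middle
- billet: bystander: brown wood billet 55 x 130 x 22 mm, origin under its middle
- beeswax: bystander: yellow wax block 50 x 75 x 32 mm, origin under its middle
- matchbox: bystander: red matchbox 36 x 62 x 15 mm, origin under its middle

How it is judged (in metres and radians):
At the end, for the whole second after the job is handed in: The lever lies home (lever angle under 0.08 rad), the seam is shut (gap under 1 mm) and the loop is hooked under tension (springs stretched by more than 0.8 mm) (value of joint lever below 0.08 rad and value of joint gap below 0.001 m and value of joint stretch above 0.0008 m); the robot touches nothing.
It fails at once if the keeper is pushed or pressed with more than 20 N while the loop's springs are slack (stretched less than 0.3 mm) (value of joint stretch below 0.0003 m and contact force between keeper and anything else above 20 N).
It fails at once if the lever is crushed on its rubber rest with more than 30 N (contact force between lever_rest and anything else above 30 N).
It fails at once if a bystander is shifted by more than 20 mm (distance of any of carbon_block, billet, beeswax, matchbox from where it was at the start of the episode above 0.02 m).
It also fails if it takes over 72 s, if anything falls off the work surface, if the arm or the gripper's body presses on something with over 40 N, if the wrist force passes 120 N, or if a joint passes its speed limit or range.

## Robot

A 6-joint arm with a two-finger parallel gripper is mounted at the origin on a cart in front of the work surface, level with it; the furniture and walls round the work are solid. World frame = base frame: x ahead of the robot, y to its left, z up, the work surface at z = 0. Lengths are in m, angles in degrees, forces in N, time in s.
With the tool pointing down it reaches from about 0.35 to 0.875 m from the base axis. Payload 4.2 kg.
Tool frame: the origin (TCP) lies midway between the tips of the shut fingers; the grasp point (between the pads) lies 19 mm behind it; z points along the fingers, y is the line along which they close (so a half turn about z gives the same grasp; the last joint's range is limited). The gripper opens to 87 mm and grips with 3 to 60 N. Pads are 19 mm wide; open, the fingers measure 117 mm over their backs; the gripper's body (75 mm by 190 mm) begins 51 mm behind the grasp point.
Start: joints at [80.535, 22.042, 0.453, 0, -68.411, -14.817], TCP at [0.257, 0.57, 0.223] pointing down, gripper open.
Joint ranges: [-179.83, 179.83], [-69.29, 118.12], [-61.27, 80.66], [-181.25, 117.63], [-171.15, -9.14], [-177.46, 177.46]. Speed limits (degrees/s): [159.86, 159.86, 180, 180, 180, 180].

## Interface

Orientations are given as [roll, pitch, yaw] about the fixed x, y, z axes, in that order (R = Rz(yaw) Ry(pitch) Rx(roll)).
In Python, from workcell import env gives the robot as it stands. The module is installed in compiled form; this text tells all that it offers. Calls block until the motion is done:
- env.goto(position, orientation): joint-space move of the TCP to a pose.
- env.move_straight(position, rotation=None, rate=0.15, force_limit=None): straight line of the TCP; rotation=None keeps the orientation; rate is the mean speed in m/s. With force_limit (N) it stops when the force on the tool has changed by that much, and returns True; else False.
- env.set_joints(angles): joint-space move.
- env.gripper_to(opening, grasp_force=None): opening from 0.0 (shut) to 1.0 (fully open); grasp_force is the grip in N (None keeps the last); returns when the fingers have stopped.
- env.dwell(seconds).
- env.inverse_kinematics(position, orientation): joint angles nearest the present ones, or None.
- env.read_state(): the state.
- env.grab_frame(name): name is "scene" or "side" or "wrist"; returns a dict with "image" (420x560x3 uint8, blue, green, red), "fx", "fy", "cx", "cy" (pixels), "D" ([k1, k2, p1, p2, k3] as OpenCV has them; the pictures are not rectified), "position" and "orientation" of the camera in the world. Camera axes: x right, y up, looking along -z (the intrinsics and any distortion apply to the point x, -y, -z); pixel columns grow to the right and rows downward; lengths in m; the calibration is good to about 2 mm. A picture is of the moment at which its call begins. There is no depth.
A pose or a line that the arm cannot do raises env.Unreachable and nothing moves.
- env.close_job(): hands the job in; it is judged then, once.
Trained networks look in a picture, given as the dict that the camera call returned (one of the last four; its "shot" number tells which), for a name from the list of things; names that differ only in an ending like _2 or _b are one class to them, and where a whole thing is asked for, a point or a joint stands for the part that bears it (a point fixed in the world has none). Each returns a list of dicts, best first, with "score" (0 to 1); they miss things now and then, are a little off and sometimes report something else, mostly with a low value. They report only what shows in the picture. A call takes as long as a camera call.
- env.search_frame(picture, thing): "xyz" ([x, y, z] in m, in world coordinates, good to about 4 mm: the middle of the surface that is visible of it).
- env.trace(picture, thing): "mask" (420x560 bool, what is visible of it).
The state is a dict: "clock": time; "joint_positions": joint angles; "qvel": joint speeds; "joint_torque": joint torques, N m; "position": TCP position; "tool_rot": TCP orientation; "force": force on the tool from outside, world axes, zero at the start; "wrist_torque": the same for the moment, N m; "opening": opening from 0.0 (shut) to 1.0 (fully open); "finger_force": force on a finger pad.
Only numpy, scipy, OpenCV 4.12 (cv2) and the standard library are available. Lean on these libraries where they do the work, as an engineer would, in place of code of your own. Each camera call takes 0.05 s, during which the arm holds its last target. There are 200 camera calls.

## Working session

There is one attempt and no reset: what is moved stays moved. The work goes in short steps, each a Python script; the robot and the scene stay as the last script left them, time stands still between calls to the robot, and variables do not carry over. Pictures are saved under pics/ and viewed, at most 11 in all, crops included, and the job is handed in when it is done.

```bash
mkdir -p pics
cat > h.py <<'E'
import numpy as np, cv2
from scipy.spatial.transform import Rotation as R
from workcell import env
def Rm(o): 
    return R.from_euler('xyz',o,degrees=True).as_matrix()
def K(f): return np.array([[f['fx'],0,f['cx']],[0,f['fy'],f['cy']],[0,0,1.]])
def cam(f):
    o=np.array(f['orientation'],float)
    return (o if o.shape==(3,3) else Rm(o)), np.array(f['position'],float)
def proj(f,P):
    M,p=cam(f); q=(np.atleast_2d(P)-p)@M; q=q*[1,-1,-1]
    return cv2.projectPoints(q,np.zeros(3),np.zeros(3),K(f),np.array(f['D'],float))[0][:,0]
def ray(f,uv):
    M,p=cam(f); n=cv2.undistortPoints(np.array([[uv]],float),K(f),np.array(f['D'],float))[0,0]
    d=M@np.array([n[0],-n[1],-1.]); return p,d/np.linalg.norm(d)
def atz(f,uv,z):
    p,d=ray(f,uv); return p+d*(z-p[2])/d[2]
def tri(obs):
    A=np.zeros((3,3));b=np.zeros(3)
    for f,uv in obs:
        p,d=ray(f,uv);Q=np.eye(3)-np.outer(d,d);A+=Q;b+=Q@p
    return np.linalg.solve(A,b)
E
python3 - <<'E'
from h import *
np.set_printoptions(precision=4,suppress=True)
print(env.read_state())
fs={}
for n in ("scene","side"):
    f=env.grab_frame(n);fs[n]=f
    print(n,f['position'],f['orientation'],f['fx'],f['D'])
    cv2.imwrite(f'pics/{n}0.png',f['image'])
    for t in ("mould","keeper","slot_mouth","lever","lever_grip","loop","loop_hinge","lever_rest","carbon_block","billet","beeswax","matchbox"):
        r=env.search_frame(f,t)
        print(t,[(np.array(q['xyz']).round(4).tolist(),round(q['score'],2)) for q in r[:2]])
E
```

```text
{'clock': 0.0, 'joint_positions': array([ 80.5369,  22.091 ,   0.3815,  -0.0315, -68.4126, -14.819 ]), 'qvel': array([ 0.0322,  0.075 ,  0.0349, -0.1295,  0.0984,  0.032 ]), 'joint_torque': array([  0.0013, -39.0674,  18.74  ,   4.2198,   0.011 ,  -0.0002]), 'position': array([0.2567, 0.5692, 0.2215]), 'tool_rot': array([179.8744,  -0.003 , -24.2937]), 'force': array([ 0.1103, -0.0989,  0.3143]), 'wrist_torque': array([-0.0061,  0.0444, -0.033 ]), 'finger_force': 0.0, 'opening': 0.999165194443472}
scene [-0.1829 -0.9338  0.6396] [ 66.3926   0.3369 -29.6887] 506.80222226796644 [-0.0048  0.      0.      0.      0.    ]
mould [([0.4928, 0.1967, 0.0441], 0.66)]
keeper [([0.4693, 0.2758, 0.0462], 0.82)]
slot_mouth [([0.4672, 0.2723, 0.0486], 0.78)]
lever [([0.5124, 0.2226, 0.0987], 0.62)]
lever_grip [([0.5077, 0.2219, 0.0983], 0.54)]
loop [([0.4987, 0.2575, 0.0982], 0.45)]
loop_hinge [([0.5115, 0.2235, 0.0958], 0.7)]
lever_rest []
carbon_block [([0.4099, -0.0854, 0.044], 0.71)]
billet [([0.4307, -0.1826, 0.0247], 0.63)]
beeswax [([0.4357, 0.5018, 0.0229], 0.85), ([0.4943, 0.2822, 0.0935], 0.27)]
matchbox [([0.5571, 0.5193, 0.0151], 0.41)]
side [0.0003 1.0108 0.7269] [  56.4599   -0.5688 -151.3326] 416.7201518647386 [-0.1021  0.      0.      0.      0.    ]
mould [([0.5482, 0.5359, 0.0157], 0.68), ([0.5357, 0.3083, 0.048], 0.48)]
keeper [([0.5465, 0.2973, 0.0477], 0.58)]
slot_mouth []
lever []
lever_grip [([0.5445, 0.2971, 0.0458], 0.41)]
loop []
loop_hinge []
lever_rest []
carbon_block [([0.4193, -0.0509, 0.0416], 0.55)]
billet [([0.4098, -0.1539, 0.0232], 0.81)]
beeswax [([0.4341, 0.5313, 0.0312], 0.8)]
matchbox [([0.5482, 0.5332, 0.0147], 0.9)]
```

View pics/scene0.png

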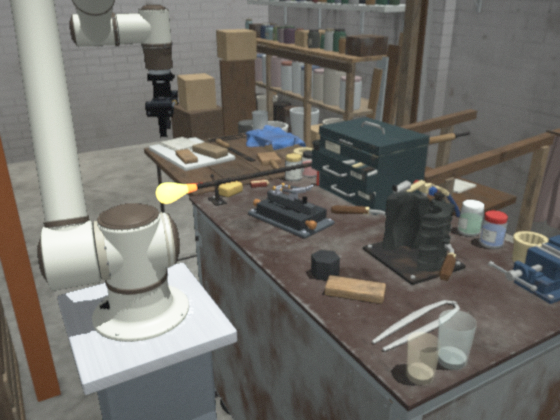

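View pics/side0.png

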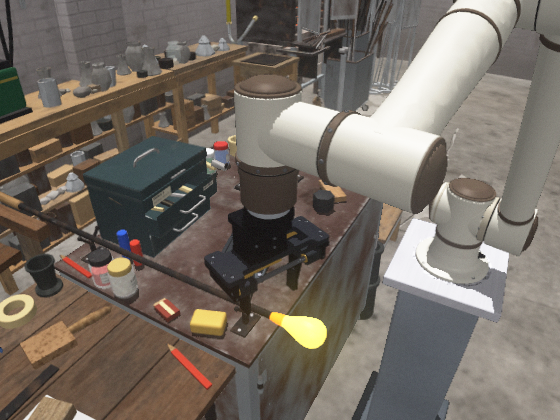

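The mould lies at about scene pixel (290,210) and side pixel (265,255), hidden there by the gripper. A rod on a stand runs on the far (+y) side. Next: above the mould for a close look.

Run:
```python
from h import *
np.set_printoptions(precision=4,suppress=True)
s=env.read_state()
env.move_straight([0.257,0.55,0.30])
env.goto([0.44,0.20,0.33],[180,0,-24])
f=env.grab_frame("wrist");print(f['position'],f['orientation'],f['fx'],f['D'],env.read_state()['position'])
cv2.imwrite('pics/w1.png',f['image'])
for n,g in (("wrist",f),("side",env.grab_frame("side"))):
    if n=="side": cv2.imwrite('pics/s1.png',cv2.resize(g['image'][150:350,180:400],None,fx=2.5,fy=2.5))
    for t in ("mould","keeper","slot_mouth","lever","lever_grip","loop","loop_hinge","lever_rest"):
        r=env.search_frame(g,t)
        print(n,t,[(np.array(q['xyz']).round(4).tolist(),round(q['score'],2)) for q in r[:2]])
```

```text
[0.5062 0.171  0.4916] [ -15.515    -0.0242 -113.9742] 324.0453305510986 [-0.0727  0.      0.      0.      0.    ] [0.4399 0.2009 0.3297]
wrist mould [([0.5131, 0.2311, 0.0453], 0.65)]
wrist keeper [([0.5001, 0.2818, 0.0477], 0.88)]
wrist slot_mouth [([0.4947, 0.2816, 0.0412], 0.71)]
wrist lever [([0.5176, 0.2201, 0.1038], 0.69)]
wrist lever_grip [([0.5163, 0.2179, 0.1044], 0.81)]
wrist loop []
wrist loop_hinge [([0.5163, 0.2192, 0.1045], 0.9), ([0.4987, 0.2841, 0.0473], 0.17)]
wrist lever_rest []
side mould [([0.4902, 0.2836, 0.0497], 0.77)]
side keeper [([0.4863, 0.3068, 0.046], 0.86), ([0.5132, 0.2225, 0.1015], 0.67)]
side slot_mouth [([0.4867, 0.3061, 0.045], 0.76)]
side lever [([0.5162, 0.224, 0.1004], 0.66), ([0.4842, 0.3048, 0.0431], 0.66)]
side lever_grip [([0.4892, 0.2839, 0.0485], 0.65), ([0.5177, 0.2203, 0.102], 0.59)]
side loop [([0.5001, 0.2586, 0.0972], 0.47), ([0.4342, 0.532, 0.0356], 0.33)]
side loop_hinge [([0.5125, 0.222, 0.1049], 0.72)]
side lever_rest []
```

View pics/w1.png

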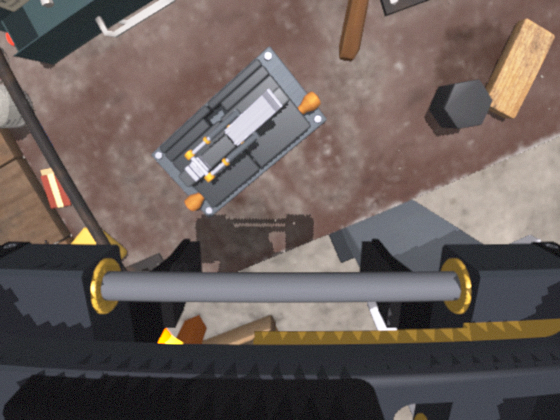

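The mould shows at about (240,130) with its long axis running up-right. The loop's gold knobs are near (190,155), (207,141), (210,178), (225,162), and the bright lever is near (255,115). I'll go lower and crop.

Run:
```python
from h import *
np.set_printoptions(precision=4,suppress=True)
env.move_straight([0.452,0.227,0.20])
f=env.grab_frame("wrist");print(f['position'],f['orientation'],env.read_state()['position'],env.read_state()['clock'])
im=f['image'][0:240,50:370]
cv2.imwrite('pics/w2.png',cv2.resize(im,None,fx=2.5,fy=2.5,interpolation=cv2.INTER_CUBIC))
import pickle;pickle.dump({k:f[k] for k in f},open('w2.pkl','wb'))
for t in ("mould","keeper","slot_mouth","lever","lever_grip","loop","loop_hinge","lever_rest"):
        r=env.search_frame(f,t)
        print(t,[(np.array(q['xyz']).round(4).tolist(),round(q['score'],2)) for q in r[:2]])
```

```text
[0.5184 0.1973 0.3629] [ -15.4447    0.0775 -114.0171] [0.4525 0.2273 0.2011] 5.4417
mould [([0.5116, 0.2268, 0.0453], 0.93)]
keeper [([0.5015, 0.2814, 0.0501], 0.77)]
slot_mouth [([0.4978, 0.2798, 0.0429], 0.62)]
lever [([0.5171, 0.2145, 0.1044], 0.72), ([0.5117, 0.2268, 0.0437], 0.58)]
lever_grip [([0.5175, 0.2142, 0.1012], 0.83)]
loop [([0.5008, 0.2456, 0.0996], 0.69), ([0.4981, 0.2807, 0.0979], 0.6)]
loop_hinge [([0.5156, 0.2199, 0.1053], 0.61), ([0.5027, 0.2803, 0.0478], 0.18)]
lever_rest []
```

View pics/w2.png

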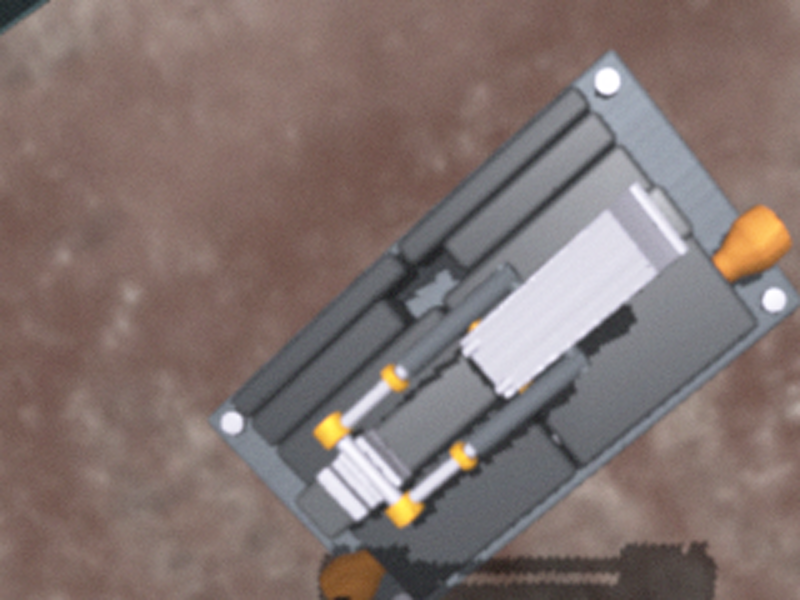

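View pics/s1.png

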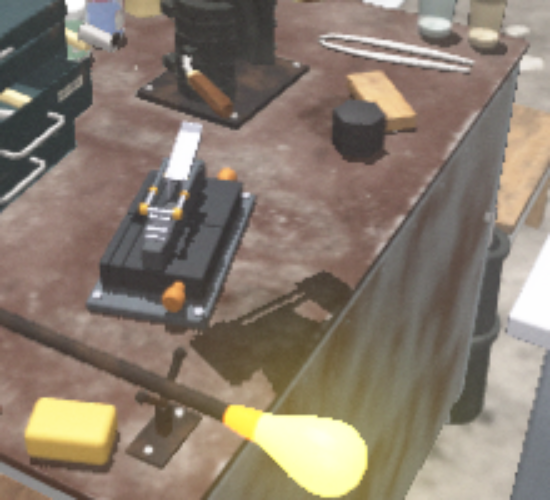

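The wrist crop shows the lever's channel from (490,365) to its lip at (660,220), lying back. The loop's knobs are at (331,431) and (404,511), next to the keeper's nose and fence at (350,480). The plate corners are at (612,52), (798,298) and (212,418). I'll fit the mould pose and get the lever and bar in its frame.

```bash
cat > fit.py <<'E'
from h import *
import pickle
np.set_printoptions(precision=4,suppress=True)
f=pickle.load(open('w2.pkl','rb'))
px=lambda u,v:(u/2.5+50-.3,v/2.5-.3)
C=[atz(f,px(*c),0.012) for c in ((612,52),(798,298),(212,418))]
print(C,np.linalg.norm(C[0]-C[1]),np.linalg.norm(C[0]-C[2]))
ctr=(C[1]+C[2])/2
# -y end = lever end (top-right), edge C0->C1 is along x; y dir from C0 to C2
yd=(C[2]-C[0]);xd=(C[0]-C[1]);
y2=np.arctan2(yd[1],yd[0])-np.pi/2; x2=np.arctan2(xd[1],xd[0])
print(ctr,np.degrees([y2,x2,x2+np.pi]))
E
python3 fit.py
```

```text
[array([0.6002, 0.1462, 0.012 ]), array([0.481 , 0.1124, 0.012 ]), array([0.5384, 0.3653, 0.012 ])] 0.12393560477368183 0.22773921678370132
[0.5097 0.2389 0.012 ] [ 15.7653  15.8091 195.8091]
```

```bash
cat > fit2.py <<'E'
from fit import *
from scipy.optimize import brentq
yaw=np.radians(15.79); O=np.array([ctr[0],ctr[1],0]); Rz=R.from_euler('z',yaw).as_matrix()
def inM(uv,z): return Rz.T@(atz(f,px(*uv),z)-O)
for z in (.08,.09,.1,.11,.12): print(z,'knobs',inM((331,431),z),inM((404,511),z),'lip',inM((661,218),z),'lever near end',inM((488,368),z))
print('keeper corners:')
for n,uv,z in (("noseline L",(372,432),.088),("fence far L",(320,474),.082),("fence far R",(358,520),.082),("nose R",(410,483),.088)): print(n,inM(uv,z))
E
python3 fit2.py
python3 - <<'E'
import pickle,cv2
f=pickle.load(open('w2.pkl','rb'))
cv2.imwrite('pics/k2.png',cv2.resize(f['image'][150:225,150:250],None,fx=8,fy=8,interpolation=cv2.INTER_CUBIC))
E
```

```text
[array([0.6002, 0.1462, 0.012 ]), array([0.481 , 0.1124, 0.012 ]), array([0.5384, 0.3653, 0.012 ])] 0.12393560477368183 0.22773921678370132
[0.5097 0.2389 0.012 ] [ 15.7653  15.8091 195.8091]
0.08 knobs [0.0183 0.0539 0.08  ] [-0.0199  0.0539  0.08  ] lip [-0.0006 -0.0801  0.08  ] lever near end [-0.0011 -0.0034  0.08  ]
0.09 knobs [0.0175 0.0505 0.09  ] [-0.0193  0.0505  0.09  ] lip [-0.0007 -0.0787  0.09  ] lever near end [-0.0012 -0.0047  0.09  ]
0.1 knobs [0.0168 0.0471 0.1   ] [-0.0187  0.0471  0.1   ] lip [-0.0008 -0.0774  0.1   ] lever near end [-0.0012 -0.0061  0.1   ]
0.11 knobs [0.016  0.0437 0.11  ] [-0.0181  0.0437  0.11  ] lip [-0.0009 -0.0761  0.11  ] lever near end [-0.0013 -0.0075  0.11  ]
0.12 knobs [0.0153 0.0403 0.12  ] [-0.0175  0.0403  0.12  ] lip [-0.0009 -0.0747  0.12  ] lever near end [-0.0013 -0.0089  0.12  ]
keeper corners:
noseline L [0.0083 0.0405 0.088 ]
fence far L [0.0096 0.0671 0.082 ]
fence far R [-0.0115  0.0684  0.082 ]
nose R [-0.0134  0.0427  0.088 ]
```

View pics/k2.png

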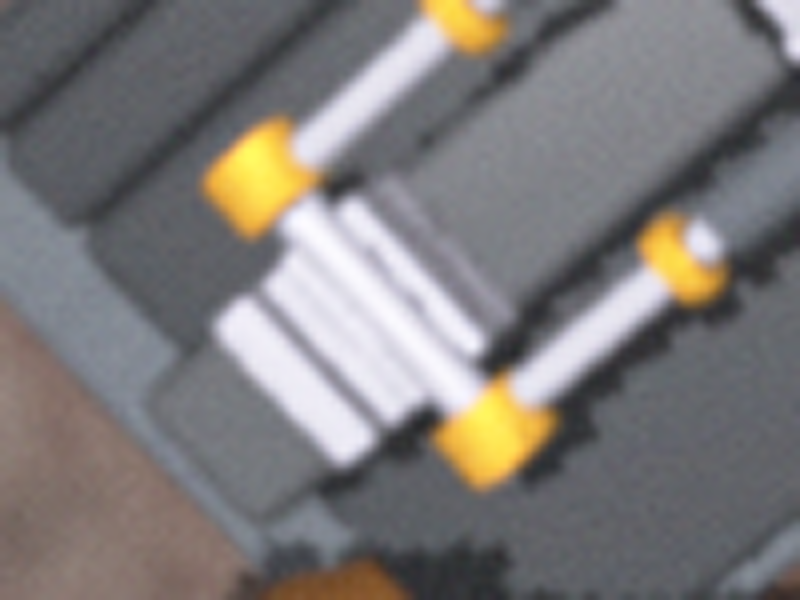

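The bar lies on top of the keeper's nose, at mould y ≈ 0.050 and z ≈ 0.091. The fence top is behind it, from (215,330) to (335,465) in the zoomed crop. The lever is nearly home and the loop is about 80 mm long. Now I'll pinch the knobs.

```bash
cat >> h.py <<'E'
O=np.array([0.5097,0.2389,0]);YAW=15.79;Rz=R.from_euler('z',YAW,degrees=True).as_matrix()
ROT=[180,0,YAW-90]
def W(y,z,x=-0.001): return O+Rz@np.array([x,y,z])      # mould -> world
def G(y,z,x=-0.001): return W(y,z-0.019,x)               # TCP for grasp point at mould y,z
def where():
    s=env.read_state();p=Rz.T@(np.array(s['position'])-O)
    M=Rm(s['tool_rot']); g=Rz.T@(np.array(s['position'])-0.019*M[:,2]-O); F=Rz.T@np.array(s['force'])
    print('t%.1f grasp %s F %s open %.3f ff %.1f'%(s['clock'],(g*1000).round(1),F.round(1),s['opening'],s['finger_force'])); return g,F
E
python3 - <<'E'
from h import *
env.goto(G(0.050,0.19),ROT)
env.gripper_to(0.8)
where()
f=env.grab_frame("wrist")
for t in ("keeper","slot_mouth","loop","lever","loop_hinge","lever_grip"):
    r=env.search_frame(f,t); print(t,[((Rz.T@(np.array(q['xyz'])-O)*1000).round(1).tolist(),round(q['score'],2)) for q in r[:2]])
cv2.imwrite('pics/w3.png',f['image'])
print(env.move_straight(G(0.050,0.091),rate=0.08,force_limit=6)); where()
env.gripper_to(0.3,8); where()
f=env.grab_frame("side")
cv2.imwrite('pics/s3.png',cv2.resize(f['image'][190:310,200:350],None,fx=5,fy=5,interpolation=cv2.INTER_CUBIC))
E
```

```text
t7.3 grasp [ -1.  50. 190.] F [ 0.6  0.2 -0.2] open 0.800 ff 0.0
keeper [([3.3, 46.8, 52.2], 0.7)]
slot_mouth [([-2.0, 45.6, 45.1], 0.84)]
loop [([-6.9, 8.3, 102.9], 0.85)]
lever [([0.9, -26.5, 106.9], 0.72)]
loop_hinge [([5.1, -23.5, 104.0], 0.64)]
lever_grip [([-1.0, -24.5, 103.7], 0.66), ([-3.1, 43.8, 43.8], 0.44)]
False
t9.1 grasp [-0.6 50.2 91.6] F [-0.  -0.6 -0.9] open 0.799 ff 0.0
t9.7 grasp [-0.7 50.1 91.1] F [ 1.4 -0.6 -0.3] open 0.502 ff 8.0
```

View pics/s3.png

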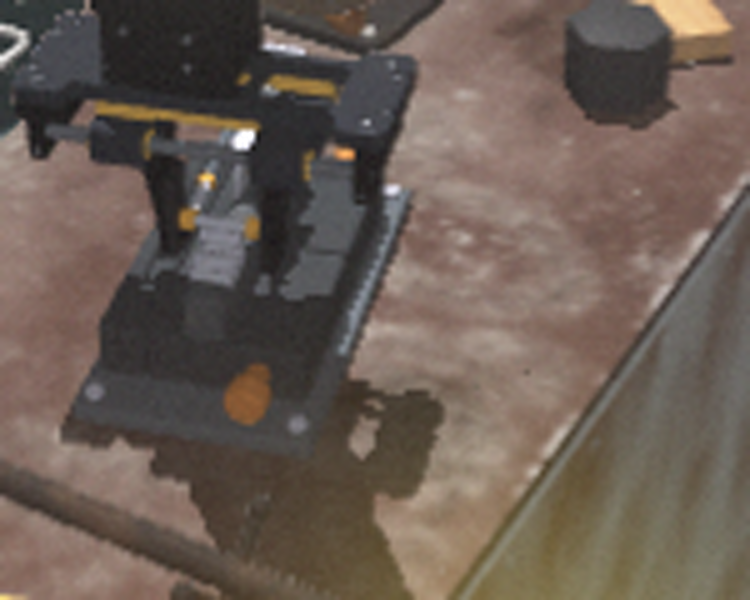

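The fingers hold both brass knobs, at about (187,220) and (250,228), and the opening of 0.502 fits 44 mm. Next: lift, carry to the slot and probe gently by height.

Run:
```python
from h import *
for y,z in ((48,103),(43,122),(36,138),(44,132),(52,122),(58,106)):
    r=env.move_straight(G(y/1000,z/1000),rate=0.06,force_limit=10); g,F=where()
    if r: print('stop',y,z);break
else:
    f=env.grab_frame("side"); cv2.imwrite('pics/s4.png',f['image'])
    w=env.grab_frame("wrist"); cv2.imwrite('pics/w4.png',w['image'])
    r=env.move_straight(G(.058,.0755),rate=0.02,force_limit=3); print(r); where()
```

```text
t10.1 grasp [ -0.3  48.9 103.6] F [0.5 4.2 0.7] open 0.502 ff 8.0
t10.5 grasp [ -0.7  42.9 122.1] F [2.4 2.1 0.1] open 0.500 ff 8.0
t11.0 grasp [ -1.2  35.1 138. ] F [ 2.9 -1.6 -0.9] open 0.505 ff 8.0
t11.3 grasp [ -1.8  42.8 131. ] F [ 2.9 -5.4 -1.7] open 0.504 ff 8.0
t11.7 grasp [ -1.7  50.7 121.2] F [ 2.8 -4.6 -1.2] open 0.503 ff 8.0
t12.1 grasp [ -1.6  56.8 105.4] F [ 2.2 -4.8 -0.5] open 0.504 ff 8.0
True
t13.0 grasp [-0.8 58.  92.3] F [0.3 0.5 2.5] open 0.502 ff 8.0
```

Run:
```python
from h import *
y=.058
for i in range(7):
    y+=.0012
    env.move_straight(G(y,.0945),rate=0.04,force_limit=12)
    r=env.move_straight(G(y,.0755),rate=0.02,force_limit=3); g,F=where()
    if not r or g[2]<.083: print('low',r);break
    if g[2]<.0885: print('fence?');break
```

```text
t13.6 grasp [-0.9 59.2 92.2] F [-0.1 -0.7  3.5] open 0.505 ff 8.0
t14.2 grasp [-0.9 60.1 92.1] F [-0.6 -0.3  2.1] open 0.502 ff 8.0
t14.9 grasp [-0.8 61.4 91.9] F [-0.8  0.6  4.1] open 0.500 ff 8.0
t15.5 grasp [-0.8 62.6 91.4] F [-1.2 -0.1  3.6] open 0.498 ff 8.0
t16.2 grasp [-0.7 63.9 90.3] F [-0.4  0.3  2.4] open 0.503 ff 8.0
t17.2 grasp [-0.9 65.2 78.3] F [ 0.5 -0.1  1.8] open 0.503 ff 8.0
low True
```

In the slot: z is 78.3, as expected for the bar down. Slide it under the nose, release and look.

Run:
```python
from h import *
r=env.move_straight(G(.0585,.0785),rate=0.02,force_limit=4); print(r); g,F=where()
r=env.move_straight(G(g[1],.0835),rate=0.02,force_limit=3); print('lift test',r); where()
env.move_straight(G(g[1],.0785),rate=0.02,force_limit=4)
env.gripper_to(0.8); where()
env.move_straight(G(g[1],.16),rate=0.1); env.move_straight(G(g[1]+.03,.24),rate=0.15)
w=env.grab_frame("wrist")
f=env.grab_frame("side")
import pickle;pickle.dump((w,f),open('p5.pkl','wb'))
for n,q in (("w",w),("s",f)):
  for t in ("lever","lever_grip","loop","keeper","loop_hinge","slot_mouth"):
    r=env.search_frame(q,t); print(n,t,[((Rz.T@(np.array(q2['xyz'])-O)*1000).round(1).tolist(),round(q2['score'],2)) for q2 in r[:2]])
a=cv2.resize(f['image'][170:310,200:350],None,fx=2.6,fy=2.6,interpolation=cv2.INTER_CUBIC)
b=cv2.resize(w['image'],(395,296)); h=max(a.shape[0],b.shape[0])
c=np.zeros((h,790,3),np.uint8);c[:a.shape[0],:a.shape[1]]=a;c[:296,395:]=b
cv2.imwrite('pics/c5.png',c)
```

```text
True
t17.4 grasp [-0.6 64.  78.3] F [ 0.2 -0.1  2.5] open 0.507 ff 8.0
lift test True
t17.6 grasp [-0.8 64.2 79.3] F [ 2.2 -0.9  0.2] open 0.507 ff 8.0
t18.6 grasp [-1.  64.1 78.5] F [-0.4  0.6  0.1] open 0.804 ff 0.0
w lever [([-1.4, -2.0, 109.7], 0.71)]
w lever_grip [([-0.0, -2.3, 111.8], 0.88)]
w loop [([-8.7, 19.4, 104.0], 0.73)]
w keeper [([1.5, 47.1, 49.6], 0.69)]
w loop_hinge [([0.3, 2.4, 107.6], 0.91)]
w slot_mouth [([1.1, 48.0, 44.2], 0.69)]
s lever [([-0.9, -5.6, 109.5], 0.63)]
s lever_grip [([3.6, -5.9, 106.0], 0.8), ([5.6, 300.9, 33.3], 0.61)]
s loop [([-6.4, 33.1, 94.6], 0.74)]
s keeper [([-6.3, 71.7, 46.8], 0.81)]
s loop_hinge [([1.6, -5.6, 111.6], 0.56)]
s slot_mouth [([-5.8, 70.3, 44.0], 0.85)]
```

View pics/c5.png

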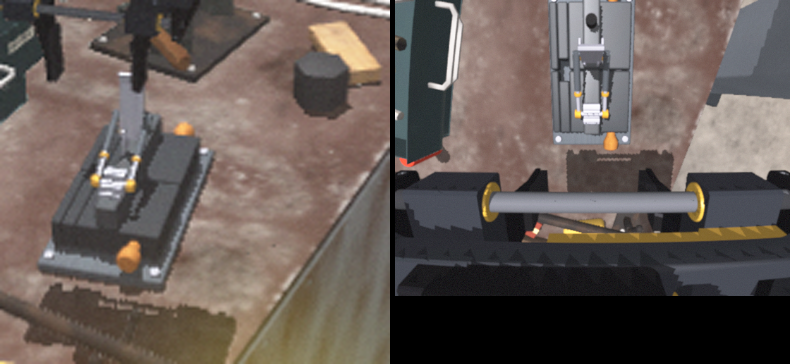

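The lever stands almost upright and the bar is down in the slot. The slide stopped early, after about 1 mm, so I'll regrip and finish it under the nose.

Run:
```python
from h import *
env.move_straight(G(.064,.15),rate=0.2)
env.move_straight(G(.064,.0785),rate=0.1,force_limit=6); where()
env.gripper_to(0.3,8); env.dwell(.2); where()
r=env.move_straight(G(.0585,.0785),rate=0.015,force_limit=7); print(r); g,F=where()
z0=g[2]
r=env.move_straight(G(g[1],.0835),rate=0.015,force_limit=5); print('lift test',r); where()
```

```text
t22.5 grasp [-0.4 64.5 79.2] F [ 0.6  0.7 -0.2] open 0.805 ff 0.0
t23.3 grasp [-0.6 64.3 78.7] F [1.6 0.2 0.6] open 0.506 ff 8.0
True
t23.6 grasp [-0.5 61.4 78.7] F [-0.8  1.3  3.9] open 0.504 ff 8.0
lift test True
t23.9 grasp [-0.7 61.6 79.3] F [ 0.9 -0.9  0.2] open 0.501 ff 8.0
```

Run:
```python
from h import *
env.dwell(.2); where()
r=env.move_straight(G(.0580,.0785),rate=0.015,force_limit=9); print(r); where(); env.dwell(.3); g,F=where()
r=env.move_straight(G(g[1],.0835),rate=0.015,force_limit=8); print('lift test',r); where(); env.dwell(.2);where()
```

```text
t24.1 grasp [-0.7 61.5 79.1] F [ 1.2 -0.9  1.1] open 0.505 ff 8.0
True
t24.3 grasp [-0.4 61.3 78.8] F [-1.2  1.4  2.4] open 0.505 ff 8.0
t24.6 grasp [-0.4 61.3 78.7] F [-1.9  1.9  3.4] open 0.505 ff 8.0
lift test True
t24.9 grasp [-0.7 61.4 81. ] F [ 1.2 -1.   0.7] open 0.502 ff 8.0
t25.1 grasp [-0.7 61.4 80.9] F [ 1.4 -2.3  0.3] open 0.501 ff 8.0
```

Hooked: the bar is stopped by the post at y = 61.3 and the lift is blocked by the nose. Release, then estimate the lever's angle from its outline.

Run:
```python
from h import *
env.move_straight(G(.0613,.0785),rate=0.015,force_limit=9)
env.gripper_to(0.8)
env.move_straight(G(.0613,.15),rate=0.15); env.move_straight(G(.09,.25),rate=0.25)
f=env.grab_frame("side"); w=env.grab_frame("wrist")
for n,q in (("side",f),("wrist",w)):
  r=env.trace(q,"lever"); m=r[0]['mask']; ys,xs=np.nonzero(m); print(n,r[0]['score'],m.sum(),xs.min(),xs.max(),ys.min(),ys.max())
  i=ys<=ys.min()+1; print('top px',xs[i].mean(),ys.min(),'bottom px',xs[ys>=ys.max()-1].mean(),ys.max())
  for th in (1.0,1.2,1.4,1.6,1.8,2.0):
    c,s=np.cos(th),np.sin(th)
    P=[W((-10-r_*c+o*s)/1000,(94+r_*s+o*c)/1000,0) for r_,o in ((0,0),(70,5),(70,-5))]
    print(th,proj(q,P).round(1).tolist())
  print('bar at 61/78, knobs',proj(q,[W(.061,.078,.019),W(.061,.078,-.021)]).round(1).tolist())
cv2.imwrite('pics/c6.png',np.hstack([cv2.resize(f['image'][170:290,200:320],(400,400),interpolation=cv2.INTER_CUBIC),cv2.resize(w['image'][:240,160:400],(400,400),interpolation=cv2.INTER_CUBIC)]))
where()
```

```text
side 0.69 469 235 258 196 243
top px 248.5 196 bottom px 250.14285714285714 243
1.0 [[250.4, 220.0], [253.2, 194.2], [254.1, 194.3]]
1.2 [[250.4, 220.0], [251.8, 194.8], [252.8, 194.2]]
1.4 [[250.4, 220.0], [250.4, 196.5], [251.4, 195.2]]
1.6 [[250.4, 220.0], [248.8, 199.2], [249.9, 197.2]]
1.8 [[250.4, 220.0], [247.4, 202.8], [248.4, 200.1]]
2.0 [[250.4, 220.0], [246.0, 207.2], [246.9, 204.0]]
bar at 61/78, knobs [[235.9, 239.0], [250.7, 241.2]]
wrist 0.61 2899 252 304 50 167
top px 261.6666666666667 50 bottom px 263.6666666666667 167
1.0 [[277.1, 87.7], [276.2, 26.8], [276.2, 15.9]]
1.2 [[277.1, 87.7], [276.2, 45.4], [276.2, 31.8]]
1.4 [[277.1, 87.7], [276.2, 66.6], [276.2, 51.3]]
1.6 [[277.1, 87.7], [276.3, 88.7], [276.2, 72.9]]
1.8 [[277.1, 87.7], [276.4, 110.0], [276.3, 95.0]]
2.0 [[277.1, 87.7], [276.6, 129.0], [276.4, 115.8]]
bar at 61/78, knobs [[257.9, 166.1], [299.2, 166.1]]
t27.6 grasp [ -1.7  89.4 248.1] F [ 0.2 -0.6  0.3] open 0.796 ff 0.0
```

View pics/c6.png

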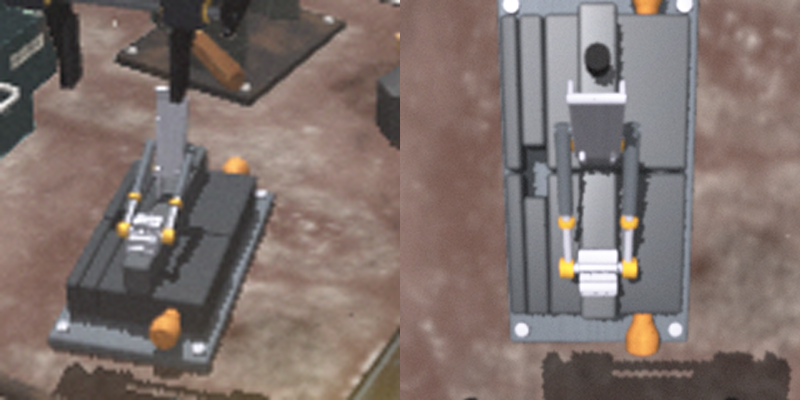

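The wrist crop shows the bar behind the nose at (598,268) and the lever's lip at (597,100). The row match puts the lever at about 1.4 rad. Pinch the lever and swing it.

Run:
```python
from h import *
def A(th,r=.05): return G(-.010-r*np.cos(th), .094+r*np.sin(th))
th=1.4
p=A(th)
env.gripper_to(0.7)
env.move_straight(G(-.0185,.25),rate=0.25)
r=env.move_straight(p,rate=0.1,force_limit=6); print(r); where()
env.gripper_to(0.15,25); g,F=where()
for th in np.arange(1.3,0.14,-0.1):
    r=env.move_straight(A(th),rate=0.05,force_limit=25); print(round(th,2),r,end=' '); where()
    if r: break
f=env.grab_frame("side"); cv2.imwrite('pics/s7.png',cv2.resize(f['image'][170:290,200:350],(750,600),interpolation=cv2.INTER_CUBIC))
```

```text
False
t29.9 grasp [ -0.6 -18.3 144. ] F [-0.7  0.9 -0.2] open 0.699 ff 0.0
t30.6 grasp [ -0.3 -18.4 143.4] F [ 2.2  0.4 -0.9] open 0.276 ff 25.0
1.3 False t30.8 grasp [ -0.3 -21.8 142.6] F [1.1 5.4 0.7] open 0.273 ff 25.0
1.2 False t31.1 grasp [ -0.2 -26.  141.3] F [-0.7  6.5  2. ] open 0.272 ff 25.0
1.1 False t31.3 grasp [ -0.2 -30.5 139.5] F [-0.3  7.1  3.7] open 0.273 ff 25.0
1.0 False t31.6 grasp [ -0.2 -35.  137.3] F [-1.9  7.1  4.8] open 0.273 ff 25.0
0.9 False t31.8 grasp [ -0.2 -39.4 134.6] F [-2.   6.4  5.9] open 0.273 ff 25.0
0.8 False t32.1 grasp [ -0.2 -43.5 131.5] F [-2.2  5.4  7. ] open 0.276 ff 25.0
0.7 False t32.3 grasp [-1.00e-01 -4.74e+01  1.28e+02] F [-1.4  2.7  6.7] open 0.273 ff 25.0
0.6 False t32.6 grasp [-1.000e-01 -5.100e+01  1.241e+02] F [-1.1  1.1  7.6] open 0.275 ff 25.0
0.5 False t32.8 grasp [-1.000e-01 -5.410e+01  1.199e+02] F [-0.8 -1.7  7.5] open 0.266 ff 25.0
0.4 False t33.1 grasp [ -0.2 -56.8 115.3] F [-0.5 -2.9  6.8] open 0.271 ff 25.0
0.3 False t33.3 grasp [ -0.2 -58.9 110.4] F [ 0.6 -5.1  6.5] open 0.269 ff 25.0
0.2 False t33.6 grasp [ -0.2 -60.3 105.2] F [ 1.2 -5.5  4.2] open 0.265 ff 25.0
```

View pics/s7.png

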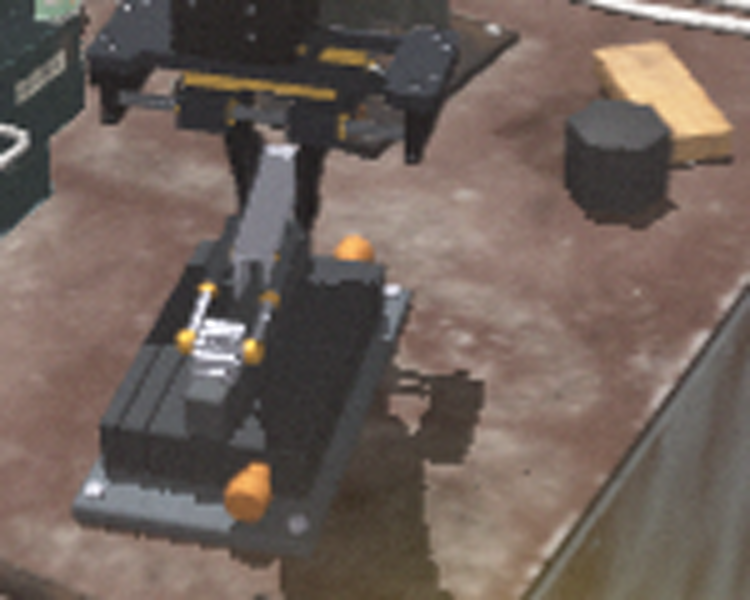

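The loop stays hooked, with its knobs at (185,340) and (252,350) and the lever almost down. Go over centre, release, then press lightly.

Run:
```python
from h import *
def A(th,r=.05): return G(-.010-r*np.cos(th), .094+r*np.sin(th))
for th in (.12,.06,.03):
    r=env.move_straight(A(th),rate=0.03,force_limit=12); print(th,r,end=' '); where()
    if r: break
env.gripper_to(0.6); where()
env.move_straight(G(-.060,.17),rate=0.15)
env.gripper_to(0.0)
env.dwell(.2)
r=env.move_straight(W(-.058,.094),rate=0.03,force_limit=10)
print('press',r,'tip z',Rz.T@(np.array(env.read_state()['position'])-O)); where()
env.move_straight(W(-.058,.16),rate=0.15)
env.move_straight(W(.05,.26),rate=0.3)
f=env.grab_frame("side"); w=env.grab_frame("wrist")
cv2.imwrite('pics/c8.png',np.hstack([cv2.resize(f['image'][170:290,200:320],(400,400),interpolation=cv2.INTER_CUBIC),cv2.resize(w['image'][:240,160:400],(400,400),interpolation=cv2.INTER_CUBIC)]))
where()
```

```text
0.12 False t33.9 grasp [ -0.2 -61.  101.2] F [ 1.2 -6.5  3.9] open 0.269 ff 25.0
0.06 False t34.2 grasp [ -0.2 -61.3  98.1] F [ 2.3 -6.4  2.1] open 0.266 ff 25.0
0.03 False t34.4 grasp [ -0.2 -61.4  96.6] F [ 1.5 -5.6  2.3] open 0.263 ff 25.0
t35.2 grasp [ -1.1 -59.9  95.5] F [-0.3  0.8  0. ] open 0.596 ff 0.0
press True tip z [-0.00097092 -0.05825714  0.09873016]
t38.7 grasp [ -1.  -58.2 117.7] F [-2.8  1.   5.6] open 0.006 ff 2.8
t40.0 grasp [ -2.1  48.6 276.4] F [-0.2 -0.   0.3] open 0.001 ff 0.0
```

View pics/c8.png

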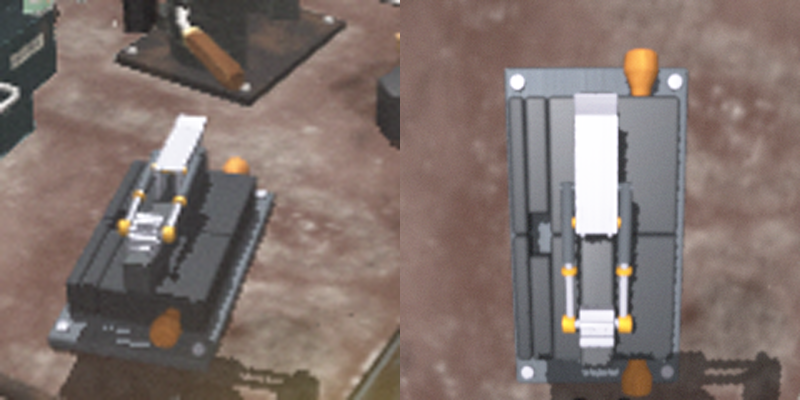

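The lever lies home: the press met its top at z = 98.7 mm against 99 nominal. The bar is under the nose, knobs at (568,324) and (624,324) in the wrist crop. A quick check that the sliding half moved in, then hand in.

Run:
```python
from h import *
w=env.grab_frame("wrist")
m=lambda u,v,z:(Rz.T@(atz(w,((u-400)/1.667+160,v/1.667),z)-O)*1000).round(1)
print('bar',m(568,324,.078),m(624,324,.078),'plate corners',m(507,69,.012),m(687,69,.012),'fence far edge',m(597,346,.082),'lip',m(596,94,.104))
```

```text
bar [17.6 54.1 78. ] [-18.7  54.2  78. ] plate corners [  61.2 -114.2   12. ] [ -64.8 -114.    12. ] fence far edge [-1.2 67.8 82. ] lip [ -1.2 -80.5 104. ]
```

Run:
```python
from h import *
print(env.close_job()); where()
```

```text
the job is handed in; nothing more can be done
None
the job is handed in; nothing more can be done
```

I handed the job in at about 40 s with the latch closed. The loop is hooked behind the keeper's nose, the lever is home on its rest, and the sliding half moved in about 7 mm, to about where I calculate the shut seam. I could not read the gap or spring stretch directly, and no verdict came back.

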